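Sort a mixed handful of seasonings into their trays

TASK

Put the seasonings away by kind: the two lidded tubs into the tray with the two large bays, the two slim jars (the shaker and the spice jar) into the tray with the two small bays, one to a bay in either order, and the small food tin into the round dish. Everything should stand upright on the floor of its place and be let go. Leave the gas cartridge and the tape roll where they are.

Things in the scene. Friction and masses are not known exactly. Their poses are not given: they have to be found in the camera images.
- tub_white_center (a point): Deli tub with white contents and a flat white lid, standing upright: round, slightly wider toward the top, 66 mm across at the lid, 60 mm high, about 0.22 kg. This point: its centre, 30 mm above its underside; z is up along its axis. Take it round the body, about 40 mm above its underside, below the lid's edge, which is at 55 mm.
- tub_cream_center (a point): Deli tub like the other but with cream-coloured contents: round, 66 mm across at the lid, 60 mm high, about 0.22 kg, upright. This point: its centre, 30 mm above its underside; z is up along its axis. Take it about 40 mm above its underside.
- shaker_center (a point): Slim shaker of clear glass with a domed metal top with holes, standing upright: round, 44 mm across up to 70 mm high, the top narrower (34 mm), 90 mm high in all, about 0.1 kg. This point: its centre, 45 mm above its underside; z is up along its axis. Take it about 50 mm above its underside.
- spice_jar_center (a point): Slim clear spice jar with a label and a green screw cap, standing upright: 42 mm across, 99 mm high, about 0.11 kg. This point: its centre, 49.5 mm above its underside; z is up along its axis. Take it about 60 mm above its underside, from any side.
- tin_center (a point): Small printed food tin, standing upright: a plain cylinder 57 mm across, 72 mm high, about 0.18 kg. This point: its centre, 36 mm above its underside; z is up along its axis.
- tub_tray: Fixed flat steel tray, 188 x 96 x 22 mm, with two square bays side by side along its x axis, each 88 mm square inside; walls and divider 4 mm thick, 22 mm high over the table, floor 4 mm thick; an 11 mm lip at each end. Origin: middle of the underside; bay centres at x = +46 and -46 mm, y = 0. The larger tray, for the tubs; set down with the fingers toward its long sides.
- jar_tray: Fixed flat steel tray, 144 x 74 x 22 mm, with two square bays side by side along its x axis, each 66 mm square inside; walls and divider 4 mm thick, 22 mm high over the table, floor 4 mm thick; an 11 mm lip at each end. Origin: middle of the underside; bay centres at x = +35 and -35 mm, y = 0. The smaller tray, for the slim jars; set down with the fingers toward its long sides.
- round_dish: Fixed low round open steel dish for the tin, 86 mm across outside and 78 mm inside, walls 4 mm thick and 22 mm high, floor 4 mm thick. Origin: middle of the underside, on the table.
- cartridge_center (a point): Bystander, not to be moved: loose white and blue gas cartridge with a narrow neck, standing upright among the seasonings, 67 mm across and 126 mm high. This point: its centre, 63 mm above its underside.
- tape_center (a point): Bystander, not to be moved: loose roll of beige tape lying flat, 104 mm across and 25 mm high. This point: its centre, 12.5 mm above the table.
There are look-alikes about, which are no part of the job. What is shaped like the part that bears spice_jar_center but pink is not meant. Leave any purple look-alike of the round_dish alone.

How it is judged:
By the outcome, as a careful person would: the job done as asked, in the order asked, and still so for the second after the job is handed in, with the robot touching nothing.
It also fails if it takes over 125 s, if anything falls off the work surface, if the arm or the gripper's body presses on something with over 40 N, if the wrist force passes 120 N, or if a joint passes its speed limit or range.

ROBOT

A 6-joint arm with a two-finger parallel gripper is mounted at the origin on a cart in front of the work surface, level with it; the furniture and walls round the work are solid. World frame = base frame: x ahead of the robot, y to its left, z up, the work surface at z = 0. Lengths are in m, angles in rad, forces in N, time in s.
With the tool pointing down it reaches from about 0.4 to 0.825 m from the base axis. Payload 7 kg.
Tool frame: the origin (TCP) lies at the centre of the arm's flange, where the gripper is bolted on; the fingertips stand 178 mm ahead of it and the grasp point (between the pads) lies arm.tcp_to_grasp ahead of it (arm.tcp_to_grasp is the distance from the TCP to the grasp point, in m); z points along the fingers, y is the direction in which the jaws open and shut (so a half turn about z gives the same grasp; the last joint's range is limited). The gripper opens to 88 mm and grips with 3 to 60 N. Pads are 19 mm wide; open, the fingers measure 130 mm over their backs; the gripper's body (78 mm by 193 mm) begins 47 mm behind the grasp point.
Start: joints at [-1.032, 0.359, 0.012, 0, -1.224, -0.288], TCP at [0.167, -0.654, 0.405] pointing down, gripper open.
Joint ranges: [-3.07, 3.07], [-1.43, 2.12], [-1.02, 1.25], [-3.03, 1.67], [-3.05, -0], [-3.03, 3.03]. Speed limits (rad/s): [2.39, 2.39, 3.01, 3.14, 3.14, 3.14].

INTERFACE

Orientations are given as [roll, pitch, yaw] about the fixed x, y, z axes, in that order (R = Rz(yaw) Ry(pitch) Rx(roll)).
In Python, from station import arm gives the robot as it stands.
- The arm moves only by the tool move_arm, never from a script. Its argument "deltas" is a list of rows, each a list of 6 numbers: the shift along the world's x, y, z in mm, then the turn, a rotation vector about the world's x, y, z in degrees. In form: [[tx, ty, tz, ax, ay, az], ...]. A call has exactly 5 rows; each row shifts and turns the commanded pose from where the row before left it; what a row does not reach is not made up. A row lasts 1/12 s, in which the tool goes at most 41.7 mm and 7.16 degrees, less where a joint would pass 70% of its speed; a pose out of reach is approached as far as the arm can. A call with a gripper value outside its range is refused whole. "claw" is the closure in counts, from 0 (fully open) to 255 (shut), set as the call begins (left out, the last holds). The fingers move at their own pace and stop on an object; "squeeze" is the grip in N (left out, the last holds). Time passes only in rows, so rows that do not move let the fingers close, or fill a call up. It gives the time, the measured TCP pose, the force and the opening at its end, in the units of the state.
- arm.get_state(): the state, without advancing time (a new reading comes with each control period).
- arm.grab_frame(name): name is "scene" or "top"; returns the picture (384x512x3 uint8, red, green, blue); there is no depth.
- arm.calibration(name): a dict with "intrinsics" (3x3 intrinsics, pixels), "T" (4x4, takes a point from camera to world coordinates). Camera axes: x right, y up, looking along -z (the intrinsics and any distortion apply to the point x, -y, -z); pixel columns grow to the right and rows downward; lengths in m; the calibration is good to about 2 mm. A picture is of the moment at which its call begins. calibration takes no time and is no camera call.
- arm.job_done(): hands the job in, once; it reports no verdict.
Trained networks look in the newest picture that a camera, given by its name, has taken for a name from the list of things; names that differ only in an ending like _2 or _b are one class to them, and where a whole thing is asked for, a point or a joint stands for the part that bears it (a point fixed in the world has none). Each returns a list of dicts, best first, with "score" (0 to 1); they miss things now and then, are a little off and sometimes report something else, mostly with a low value. They report only what shows in the picture. A call takes as long as a camera call. They do not tell look-alikes from the thing itself.
- arm.spot_in(thing, camera): "xy" ([column, row] in pixels, amid what is visible of it).
- arm.masks_of(thing, camera): "pixels" (384x512 bool, what is visible of it) and "xy" ([column, row] in pixels, amid what is visible of it).
- arm.spot_point(thing, camera): "xy" ([column, row] in pixels: a listed point, or the origin of a listed thing).
The state is a dict: "t": time; "q": joint angles; "qd": joint speeds; "joint_efforts": joint torques, N m; "eef_pos": TCP position; "ee_rot": TCP orientation; "force": force on the tool from outside, world axes, zero at the start; "moment": the same for the moment, N m; "width": finger opening in m.
Only numpy, scipy, OpenCV 4.12 (cv2) and the standard library are available. Lean on these libraries where they do the work, as an engineer would, in place of code of your own. Each camera call takes 0.05 s, during which the arm holds its last target. There are 200 camera calls.

## Working session

There is one attempt and no reset: what is moved stays moved. The work goes in short steps, Python scripts to look and compute and a tool call to move; the robot and the scene stay as the last step left them, time stands still between calls to the robot, and variables do not carry over. Pictures are saved under pics/ and viewed, about 12 in all and at most 16, crops included, and the job is handed in when it is done.

Besides the shell and the picture viewer there is one more tool, called after "Request:" in YAML: its name, and indented under it one key for each argument. move_arm: Moves the arm, as the interface text tells. Its arguments: {"type":"object","properties":{"deltas":{"type":"array","items":{"type":"array","items":{"type":"number"}}},"claw":{"type":"number"},"squeeze":{"type":"number"}},"required":["deltas"]}

```bash
mkdir -p pics; python3 - <<'E'
from station import arm
import cv2,numpy as np
print(arm.tcp_to_grasp, arm.get_state())
for c in ("scene","top"):
    f=arm.grab_frame(c); cv2.imwrite(f"pics/{c}0.png",cv2.resize(f[:,:,::-1],None,fx=1.5,fy=1.5))
    k=arm.calibration(c); print(c,k["intrinsics"].tolist() if hasattr(k["intrinsics"],'tolist') else k["intrinsics"],np.round(k["T"],3).tolist(),[x for x in k])
    for n in "tub_white_center tub_cream_center shaker_center spice_jar_center tin_center tub_tray jar_tray round_dish cartridge_center tape_center".split():
        print(n,[(round(d["score"],2),np.round(d["xy"]).tolist()) for d in arm.spot_point(n,c)])
E
```

```text
0.1593 {'t': 0.0, 'q': array([-1.03192287e+00,  3.59377852e-01,  1.10831132e-02, -3.41608222e-04,
       -1.22409882e+00, -2.88070898e-01]), 'qd': array([-5.93297629e-04,  2.11811592e-04,  8.24878560e-04, -2.11910955e-03,
        4.43326759e-05,  7.81330388e-04]), 'joint_efforts': array([ 1.90600549e-03, -5.82723534e+01,  2.93068510e+01,  6.99744433e+00,
        7.15629256e-03, -2.54959814e-04]), 'eef_pos': array([ 0.16745613, -0.65370463,  0.40374039]), 'ee_rot': array([ 3.13997000e+00, -1.45917800e-04, -2.89090631e+00]), 'force': array([-0.44174574, -0.32000506,  0.72890846]), 'moment': array([-0.01768973,  0.01701683, -0.01493934]), 'width': 0.08736905601635057}
scene [[452.7886277236029, 0.0, 257.1292648505984], [0.0, 452.7886277236029, 186.54752248945306], [0.0, 0.0, 1.0]] [[-0.913, 0.258, -0.317, 0.181], [-0.408, -0.563, 0.719, 0.945], [0.007, 0.785, 0.619, 0.863], [0.0, 0.0, 0.0, 1.0]] ['intrinsics', 'T']
tub_white_center [(0.52, [292.0, 147.0])]
tub_cream_center [(0.87, [269.0, 187.0])]
shaker_center []
spice_jar_center [(0.74, [225.0, 190.0]), (0.56, [214.0, 170.0])]
tin_cen
[... 212 characters left out ...]
(0.68, [179.0, 252.0])]
top [[361.3371221214201, 0.0, 256.9571701638311], [0.0, 361.3371221214201, 199.0237673856715], [0.0, 0.0, 1.0]] [[0.017, 0.996, -0.091, 0.516], [-1.0, 0.019, 0.018, 0.044], [0.019, 0.091, 0.996, 1.243], [0.0, 0.0, 0.0, 1.0]] ['intrinsics', 'T']
tub_white_center [(0.69, [342.0, 212.0])]
tub_cream_center [(0.79, [278.0, 217.0])]
shaker_center [(0.54, [213.0, 177.0])]
spice_jar_center [(0.62, [271.0, 160.0]), (0.44, [253.0, 184.0])]
tin_center [(0.55, [313.0, 208.0])]
tub_tray [(0.65, [210.0, 236.0])]
jar_tray [(0.74, [248.0, 243.0])]
round_dish [(0.85, [172.0, 241.0]), (0.77, [128.0, 205.0])]
cartridge_center [(0.84, [379.0, 212.0])]
tape_center [(0.92, [183.0, 178.0])]
```

View pics/scene0.png

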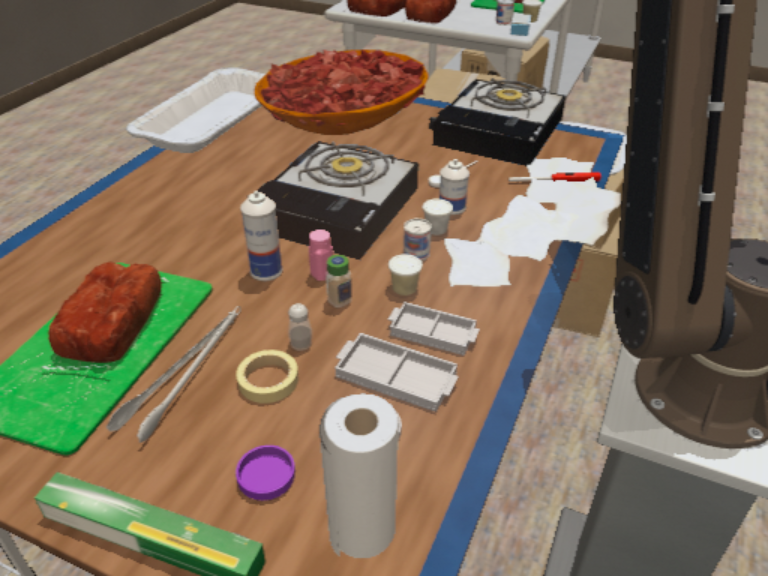

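View pics/top0.png

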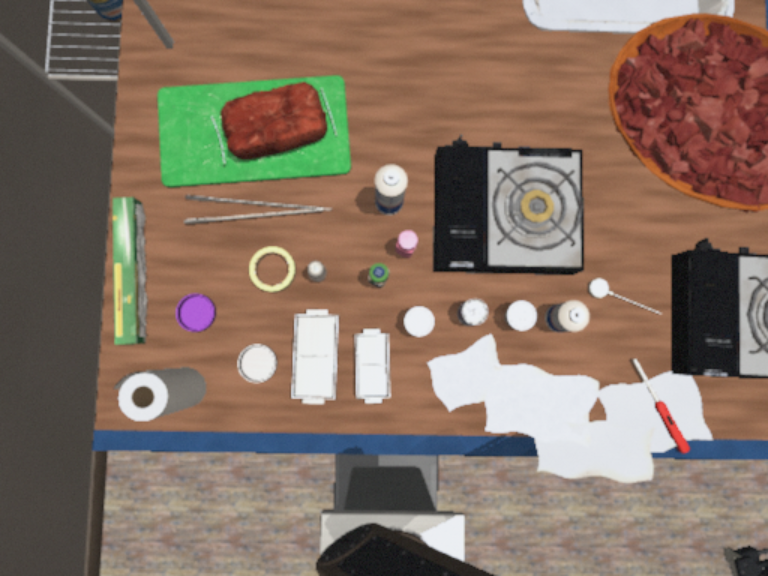

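Scene: white tub (438,220), cream tub (403,278), tin (417,238), shaker (300,327), green spice jar (339,282), trays (397,370)/(432,328). In the top view the steel dish is at (257,363).
Possible mix-ups (top view, 768 px wide):
- The pink jar (406,240) against the green-capped spice jar (378,275). I choose green.
- The purple dish (196,313) against the steel dish (257,363). I choose steel.
- The tall cartridge (390,190) against the short one (569,316). Neither is to be moved.
- The white tub (521,316) against the cream tub (419,321). Both go to the same tray.

```bash
cat > h.py <<'E'
from station import arm
import cv2,numpy as np
from scipy.optimize import least_squares
K={c:arm.calibration(c) for c in("scene","top")}
def proj(c,P):
    T=np.array(K[c]["T"]);p=(np.atleast_2d(P)-T[:3,3])@T[:3,:3]
    p=p*[1,-1,-1];p=p@np.array(K[c]["intrinsics"]).T
    return p[:,:2]/p[:,2:]
def ray(c,uv,z):
    T=np.array(K[c]["T"]);d=np.linalg.inv(K[c]["intrinsics"])@[uv[0],uv[1],1];d=T[:3,:3]@(d*[1,-1,-1])
    return (T[:3,3]+d*(z-T[2,3])/d[2])[:2]
a=np.linspace(0,6.28,40)
def hullc(c,xy,prof):
    P=np.vstack([np.c_[xy[0]+r*np.cos(a),xy[1]+r*np.sin(a),0*a+z] for r,z in prof])
    m=cv2.moments(cv2.convexHull(proj(c,P).astype(np.float32)));return np.array([m["m10"],m["m01"]])/m["m00"],m["m00"]
S=dict(tub_white_center=[(.028,0),(.033,.055),(.033,.06)],tub_cream_center=[(.028,0),(.033,.055),(.033,.06)],shaker_center=[(.022,0),(.022,.07),(.017,.08),(.01,.09)],
 spice_jar_center=[(.021,0),(.021,.099)],tin_center=[(.0285,0),(.0285,.072)],round_dish=[(.043,0),(.043,.022)],cartridge_center=[(.0335,0),(.0335,.1),(.012,.126)])
def fitxy(c,n,cen,z0=0):
    pr=[(r,z+z0) for r,z in S[n]]
    return least_squares(lambda q:hullc(c,q,pr)[0]-cen,ray(c,cen,.03)).x
E
python3 - <<'E'
from h import *
fr={c:arm.grab_frame(c) for c in K}
for n in S:
  for c in K:
    for d in arm.masks_of(n,c)[:2]:
        m=d["pixels"];v,u=np.nonzero(m);cen=np.array([u.mean(),v.mean()]);q=fitxy(c,n,cen)
        print(n,c,round(d["score"],2),cen.round(1),"xy",q.round(4),"area",m.sum(),round(hullc(c,q,S[n])[1]),"col",fr[c][m].mean(0).round())
for n,h in(("tub_tray",.022),("jar_tray",.022)):
  for c in K:
    d=arm.masks_of(n,c)[0];p=np.argwhere(d["pixels"])[:,::-1].astype(np.float32)
    W=np.array([ray(c,x,.015) for x in p]).astype(np.float32)*1000
    print(n,c,round(d["score"],2),cv2.minAreaRect(W),W.mean(0))
f=fr["top"][90:265,70:400,::-1];cv2.imwrite("pics/crop1.png",cv2.resize(f,None,fx=2.4,fy=2.4,interpolation=3))
E
```

```text
tub_white_center scene 0.88 [291.4 143.2] xy [ 0.5963 -0.2826] area 369 414 col [169. 165. 155.]
tub_white_center top 0.52 [346.  210.7] xy [ 0.5932 -0.275 ] area 321 352 col [221. 222. 224.]
tub_white_center top 0.22 [251.8 183.7] xy [0.6762 0.0408] area 196 315 col [ 98. 118.  93.]
tub_cream_center scene 0.81 [270.  181.9] xy [ 0.5789 -0.055 ] area 463 522 col [172. 167. 150.]
tub_cream_center top 0.63 [278.8 214. ] xy [ 0.5773 -0.0497] area 312 318 col [233. 234. 237.]
tub_cream_center top 0.5 [251.6 183.7] xy [0.6759 0.0413] area 192 315 col [ 97. 118.  93.]
shaker_center scene 0.58 [199.6 218.1] xy [0.6871 0.178 ] area 422 483 col [141. 127. 113.]
shaker_center scene 0.28 [264.7 247.2] xy [0.4846 0.2044] area 2544 535 col [178. 171. 166.]
shaker_center top 0.57 [210.7 180.8] xy [0.6851 0.1785] area 146 182 col [163. 155. 147.]
spice_jar_center scene 0.69 [212.9 168.6] xy [ 0.7548 -0.0229] area 415 451 col [163. 101. 114.]
spice_jar_center top 0.72 [269.8 162.5] xy [ 0.7482 -0.0178] area 207 196 col [185. 147. 163.]
spice_jar_center top 0.54 [251.5 183.4] xy [0.6765 0.0417] area 
[... 724 characters left out ...]
rea 534 663 col [146. 139. 134.]
cartridge_center top 0.81 [377.7 211.2] xy [ 0.5927 -0.3771] area 503 533 col [173. 168. 164.]
tub_tray scene 0.69 ((497.7806396484375, 179.7405548095703), (119.88689422607422, 208.70143127441406), 88.75605010986328) [494.85886 182.68422]
tub_tray top 0.72 ((493.6623840332031, 179.4948272705078), (106.23966979980469, 218.40695190429688), 89.23909759521484) [493.92032 180.7309 ]
jar_tray scene 0.57 ((480.15887451171875, 53.22996520996094), (169.06716918945312, 102.86469268798828), 1.1294288635253906) [477.1068    53.633457]
jar_tray top 0.56 ((475.083984375, 51.259559631347656), (157.51351928710938, 77.41327667236328), 1.3021982908248901) [475.24728  52.02493]
```

View pics/crop1.png

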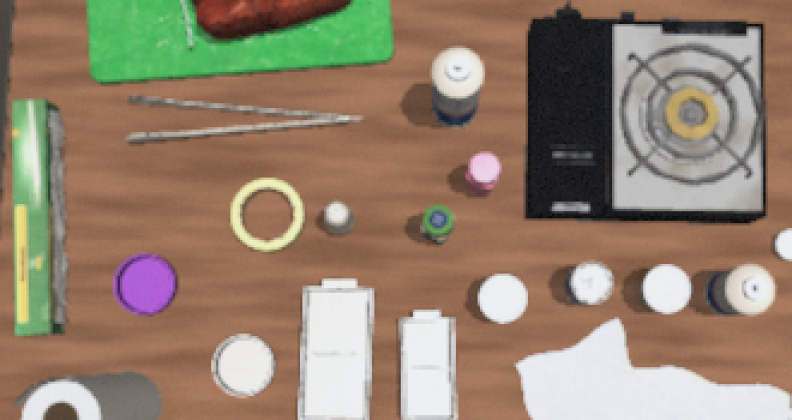

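The crop confirms the choices: green-capped jar at crop (437,222), pink at (484,170), and the steel dish at (243,365). Before planning the white tub I'll check how high the stove is.

```bash
python3 - <<'E'
from h import *
for uv in((290,180.5),(388.5,180.5)):
  for z in(.03,.05,.07,.09,.11):
    xy=ray("top",uv,z);print(uv,z,xy.round(3),(proj("scene",[*xy,z])[0]*3-np.array([500,330])).round(),"floor below",(proj("scene",[*xy,0])[0]*3-np.array([500,330])).round())
f=cv2.resize(arm.grab_frame("scene")[:,:,::-1],None,fx=3,fy=3,interpolation=3)[330:730,500:1000]
cv2.imwrite("pics/stove.png",f)
E
```

```text
(290, 180.5) 0.03 [ 0.693 -0.089] [222. 173.] floor below [222. 196.]
(290, 180.5) 0.05 [ 0.69  -0.087] [223. 159.] floor below [224. 197.]
(290, 180.5) 0.07 [ 0.687 -0.084] [225. 145.] floor below [225. 199.]
(290, 180.5) 0.09 [ 0.684 -0.082] [226. 130.] floor below [227. 201.]
(290, 180.5) 0.11 [ 0.681 -0.08 ] [227. 115.] floor below [229. 203.]
(388.5, 180.5) 0.03 [ 0.7   -0.425] [336.  25.] floor below [335.  46.]
(388.5, 180.5) 0.05 [ 0.697 -0.418] [337.  14.] floor below [335.  50.]
(388.5, 180.5) 0.07 [ 0.694 -0.41 ] [337.   2.] floor below [335.  53.]
(388.5, 180.5) 0.09 [ 0.691 -0.402] [338.  -9.] floor below [335.  57.]
(388.5, 180.5) 0.11 [ 0.688 -0.394] [338. -21.] floor below [335.  60.]
```

View pics/stove.png

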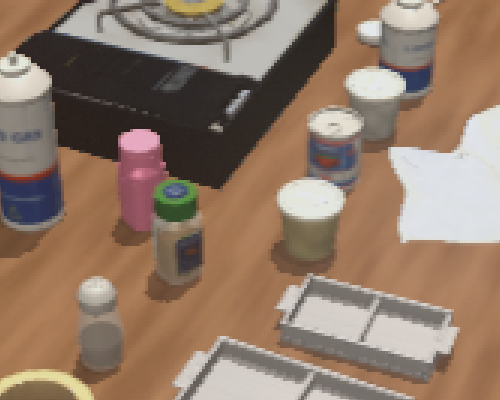

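The stove edge is at about x=0.685, 85 mm high. The white tub stands between the stove and the cartridge, so I'll take it with the jaws along x, hold it high first and draw it clear, then regrip. The nearest other cartridge is at y=-0.377.

Request:
move_arm:
  deltas:
    - [21.3,18.8,-5,0,0,3.78]
    - [21.3,18.8,-5,0,0,3.78]
    - [21.3,18.8,-5,0,0,3.78]
    - [21.3,18.8,-5,0,0,3.78]
    - [21.3,18.8,-5,0,0,3.78]
  claw: 0
  squeeze: 20

```text
t: 2.57
eef_pos: [0.2747, -0.5589, 0.3795]
ee_rot: [-3.141, 0.0, -2.558]
force: [-0.5, 0.4, -0.2]
width: 0.0875
```

Request:
move_arm:
  deltas:
    - [21.3,18.8,-5,0,0,3.78]
    - [21.3,18.8,-5,0,0,3.78]
    - [21.3,18.8,-5,0,0,3.78]
    - [21.3,18.8,-5,0,0,3.78]
    - [21.3,18.8,-5,0,0,3.78]

```text
t: 2.98
eef_pos: [0.3814, -0.4648, 0.3547]
ee_rot: [-3.141, -0.0, -2.228]
force: [0.5, -0.8, -0.5]
width: 0.0875
```

Request:
move_arm:
  deltas:
    - [21.3,18.8,-5,0,0,3.78]
    - [21.3,18.8,-5,0,0,3.78]
    - [21.3,18.8,-5,0,0,3.78]
    - [21.3,18.8,-5,0,0,3.78]
    - [21.3,18.8,-5,0,0,3.78]

```text
t: 3.4
eef_pos: [0.488, -0.3708, 0.3296]
ee_rot: [-3.141, -0.0, -1.898]
force: [-0.4, -0.7, 0.0]
width: 0.0878
```

Request:
move_arm:
  deltas:
    - [21.3,18.8,-5,0,0,3.78]
    - [21.3,18.8,-5,0,0,3.78]
    - [21.3,18.8,-5,0,0,3.78]
    - [21.3,18.8,-5,0,0,3.78]
    - [21.3,18.8,-5,0,0,3.78]

```text
t: 3.82
eef_pos: [0.5945, -0.2768, 0.3045]
ee_rot: [-3.141, -0.0, -1.568]
force: [0.4, -0.0, -0.4]
width: 0.0874
```

```bash
python3 - <<'E'
from h import *
f=arm.grab_frame("scene");cv2.imwrite("pics/a1.png",cv2.resize(f[60:220,200:370,::-1],None,fx=3.5,fy=3.5,interpolation=3))
f=arm.grab_frame("top");
E
```

```text
(no output)
```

View pics/a1.png

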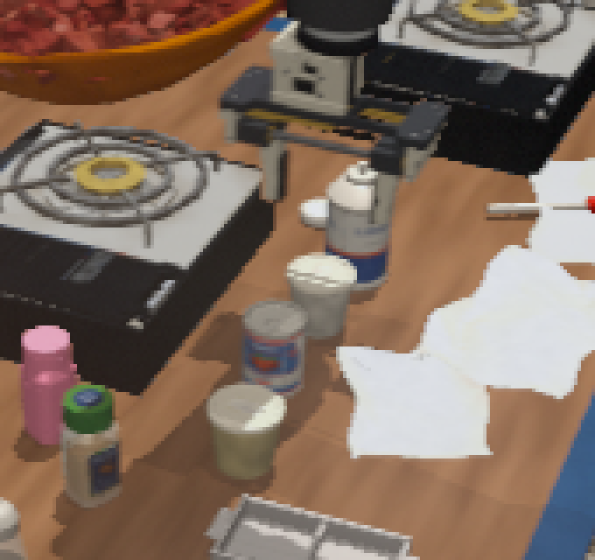

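The open gripper stands above the white tub (crop 320,290), with the fingers either side along x. Going down to a high hold.

Request:
move_arm:
  deltas:
    - [0,0,-20,0,0,0]
    - [0,0,-20,0,0,0]
    - [0,0,-20,0,0,0]
    - [0,0,-16,0,0,0]
    - [0,0,-12,0,0,0]

```text
t: 4.33
eef_pos: [0.5929, -0.278, 0.2151]
ee_rot: [3.14, 0.0, -1.572]
force: [-0.5, 0.1, -0.1]
width: 0.0877
```

Request:
move_arm:
  deltas:
    - [0,0,0,0,0,0]
    - [0,0,0,0,0,0]
    - [0,0,0,0,0,0]
    - [0,0,0,0,0,0]
    - [0,0,0,0,0,0]
  claw: 255
  squeeze: 8

```text
t: 4.75
eef_pos: [0.5939, -0.2781, 0.218]
ee_rot: [-3.14, -0.001, -1.571]
force: [-0.5, -0.1, 2.0]
width: 0.0655
```

Request:
move_arm:
  deltas:
    - [0,0,0,0,0,0]
    - [0,0,0,0,0,0]
    - [0,0,0,0,0,0]
    - [0,0,0,0,0,0]
    - [0,0,0,0,0,0]

```text
t: 5.17
eef_pos: [0.5939, -0.278, 0.2179]
ee_rot: [-3.14, -0.001, -1.571]
force: [-1.0, -0.9, 6.6]
width: 0.0654
```

Request:
move_arm:
  deltas:
    - [0,0,3,0,0,0]
    - [-12,0,1,0,0,0]
    - [-14,0,0,0,0,0]
    - [-14,0,0,0,0,0]
    - [-10,0,0,0,0,0]

```text
t: 5.58
eef_pos: [0.5421, -0.2776, 0.2203]
ee_rot: [3.14, 0.001, -1.572]
force: [-0.1, -0.0, -2.1]
width: 0.0652
```

Request:
move_arm:
  deltas:
    - [0,0,0,0,0,0]
    - [0,0,-2,0,0,0]
    - [0,0,-2,0,0,0]
    - [0,0,0,0,0,0]
    - [0,0,0,0,0,0]

```text
t: 6.0
eef_pos: [0.5441, -0.278, 0.2171]
ee_rot: [-3.142, -0.001, -1.571]
force: [-2.4, 0.8, 4.6]
width: 0.0652
```

Request:
move_arm:
  deltas:
    - [0,0,0,0,0,0]
    - [0,0,0,0,0,0]
    - [0,0,0,0,0,0]
    - [0,0,0,0,0,0]
    - [0,0,0,0,0,0]
  claw: 0

```text
t: 6.42
eef_pos: [0.5437, -0.2778, 0.2165]
ee_rot: [-3.142, 0.0, -1.571]
force: [-0.0, 0.0, -0.3]
width: 0.0869
```

Request:
move_arm:
  deltas:
    - [0,0,-4,0,0,0]
    - [0,0,-4,0,0,0]
    - [0,0,-4,0,0,0]
    - [0,0,-3,0,0,0]
    - [0,0,0,0,0,0]

```text
t: 6.83
eef_pos: [0.5431, -0.2778, 0.2006]
ee_rot: [3.14, 0.0, -1.571]
force: [0.6, 0.0, 0.3]
width: 0.0876
```

Request:
move_arm:
  deltas:
    - [0,0,0,0,0,0]
    - [0,0,0,0,0,0]
    - [0,0,0,0,0,0]
    - [0,0,0,0,0,0]
    - [0,0,0,0,0,0]
  claw: 255
  squeeze: 15

```text
t: 7.25
eef_pos: [0.5436, -0.2779, 0.2019]
ee_rot: [-3.141, -0.0, -1.571]
force: [0.7, 0.5, -0.5]
width: 0.0648
```

Request:
move_arm:
  deltas:
    - [0,0,0,0,0,0]
    - [0,0,0,0,0,0]
    - [0,0,0,0,0,0]
    - [0,0,3,0,0,0]
    - [0,0,7,0,0,0]

```text
t: 7.67
eef_pos: [0.5429, -0.2777, 0.2109]
ee_rot: [3.139, 0.001, -1.572]
force: [1.0, -0.3, -1.7]
width: 0.0649
```

Request:
move_arm:
  deltas:
    - [0,4,20,0,0,-3]
    - [0,8,20,0,0,-3]
    - [0,10,20,0,0,-3]
    - [0,13,20,0,0,-3]
    - [0,15,19,0,0,-3]
  squeeze: 20

```text
t: 8.08
eef_pos: [0.5432, -0.2277, 0.3121]
ee_rot: [-3.142, 0.0, -1.836]
force: [0.5, 0.7, -1.6]
width: 0.0646
```

Request:
move_arm:
  deltas:
    - [-6,20,0,0,0,-5]
    - [-6,24,0,0,0,-5]
    - [-6,28,0,0,0,-5]
    - [-6,30,0,0,0,-5]
    - [-6,30,0,0,0,-5]

```text
t: 8.5
eef_pos: [0.5127, -0.0949, 0.3111]
ee_rot: [-3.142, 0.0, -2.275]
force: [1.0, 0.3, -1.5]
width: 0.0645
```

Request:
move_arm:
  deltas:
    - [-7,30,0,0,0,-5]
    - [-7,30,0,0,0,-5]
    - [-7,30,0,0,0,-5]
    - [-7,30,0,0,0,-5]
    - [-7,30,0,0,0,-5]

```text
t: 8.92
eef_pos: [0.4777, 0.0554, 0.3112]
ee_rot: [3.141, 0.0, -2.71]
force: [1.5, -0.0, -1.4]
width: 0.0649
```

Request:
move_arm:
  deltas:
    - [-7,30,0,0,0,-5]
    - [-7,30,0,0,0,-5]
    - [-6,26,0,0,0,-5]
    - [-6,22,0,0,0,-5]
    - [-4,19,0,0,0,-5]

```text
t: 9.33
eef_pos: [0.4476, 0.1825, 0.3112]
ee_rot: [3.141, 0.0, 3.138]
force: [1.3, 0.1, -1.1]
width: 0.0649
```

```bash
python3 - <<'E'
from h import *
s=arm.get_state();print(s["q"].round(2),s["eef_pos"],s["ee_rot"])
f=arm.grab_frame("scene")
f2=arm.grab_frame("top")
g=np.hstack([cv2.resize(f[140:340,170:340,::-1],(470,553)),cv2.resize(f2[170:290,150:290,::-1],(320,275)).repeat(1,0) if 0 else cv2.resize(f2[150:290,150:232,::-1],(324,553))])
cv2.imwrite("pics/b1.png",g)
E
```

```text
[ 0.8   0.13 -0.53 -0.   -0.91 -2.37] [0.44763429 0.18253073 0.31121938] [3.14115751e+00 1.98384479e-04 3.13765156e+00]
```

View pics/b1.png

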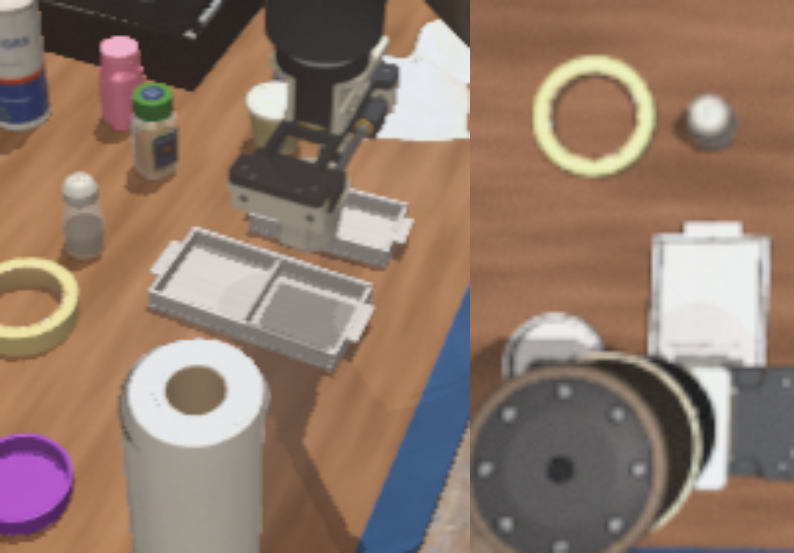

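The tub is held over the near bay, and the outer half of the tub tray (crop 310,310) is in its shadow. Lowering it.

Request:
move_arm:
  deltas:
    - [0,-1.5,-22,0,0,0]
    - [0,0,-22,0,0,0]
    - [0,0,-22,0,0,0]
    - [0,0,-15,0,0,0]
    - [0,0,-10,0,0,0]

```text
t: 9.85
eef_pos: [0.448, 0.1788, 0.2183]
ee_rot: [-3.14, -0.002, 3.141]
force: [0.3, -0.9, -0.3]
width: 0.0645
```

Request:
move_arm:
  deltas:
    - [0,0,-7,0,0,0]
    - [0,0,-4,0,0,0]
    - [0,0,-3,0,0,0]
    - [0,0,0,0,0,0]
    - [0,0,0,0,0,0]

```text
t: 10.27
eef_pos: [0.4487, 0.1797, 0.2062]
ee_rot: [3.141, 0.001, 3.141]
force: [0.2, 0.2, -1.7]
width: 0.0645
```

Request:
move_arm:
  deltas:
    - [0,0,-1,0,0,0]
    - [0,0,0,0,0,0]
    - [0,0,0,0,0,0]
    - [0,0,0,0,0,0]
    - [0,0,0,0,0,0]
  claw: 0

```text
t: 10.68
eef_pos: [0.4486, 0.1797, 0.2049]
ee_rot: [3.141, 0.0, 3.141]
force: [0.1, -0.5, 0.1]
width: 0.0871
```

Request:
move_arm:
  deltas:
    - [0,0,8,0,0,0]
    - [0,0,20,0,0,0]
    - [0,0,24,0,0,0]
    - [0,0,24,0,0,0]
    - [0,0,24,0,0,0]

```text
t: 11.1
eef_pos: [0.4483, 0.1795, 0.3064]
ee_rot: [-3.142, 0.0, 3.141]
force: [0.3, -0.3, -0.5]
width: 0.0878
```

Request:
move_arm:
  deltas:
    - [13,-20,0,0,0,-1.5]
    - [13,-24,0,0,0,-1.5]
    - [13,-24,0,0,0,-1.5]
    - [13,-24,0,0,0,-1.5]
    - [13,-24,0,0,0,-1.5]

```text
t: 11.52
eef_pos: [0.5139, 0.0625, 0.3056]
ee_rot: [3.141, 0.001, 3.009]
force: [0.6, 0.6, 0.4]
width: 0.0877
```

Request:
move_arm:
  deltas:
    - [13,-24,0,0,0,-1.5]
    - [13,-24,0,0,0,-1.5]
    - [13,-24,0,0,0,-1.5]
    - [13,-22,0,0,0,-1.5]
    - [13,-21,0,0,0,-1.5]

```text
t: 11.93
eef_pos: [0.5789, -0.0528, 0.3054]
ee_rot: [3.141, 0.0, 2.878]
force: [0.8, -0.1, -0.5]
width: 0.0878
```

```bash
python3 - <<'E'
from h import *
s=arm.get_state();print(s["q"].round(2),s["eef_pos"],s["ee_rot"])
f=arm.grab_frame("scene")
f2=arm.grab_frame("top")
cv2.imwrite("pics/c1.png",np.hstack([cv2.resize(f[110:290,200:350,::-1],(460,552)),cv2.resize(f2[180:280,180:240,::-1],(331,552))]))
E
```

```text
[ 0.25  0.29 -0.33  0.   -0.95 -2.08] [ 0.57890035 -0.05281601  0.30535409] [3.14149203e+00 2.75366024e-04 2.87776230e+00]
```

View pics/c1.png

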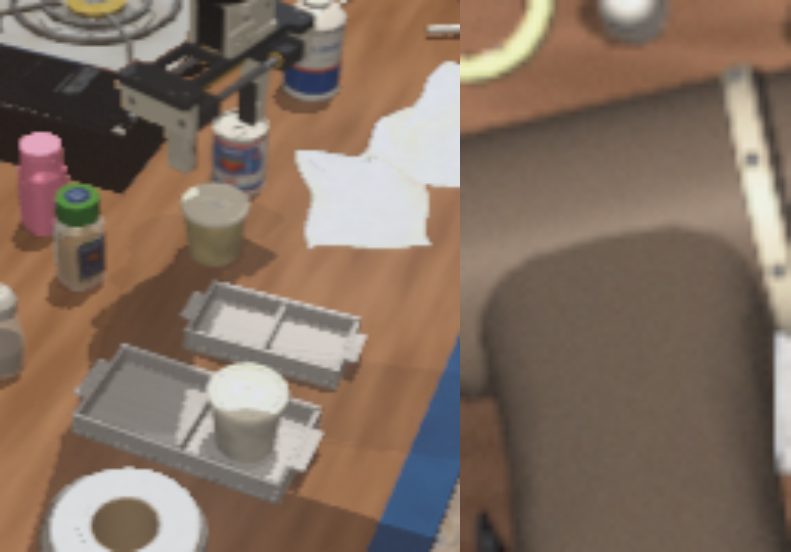

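The white tub stands in the near bay (crop 247,410), and the open gripper is above the cream tub (215,225). Taking the cream tub.

Request:
move_arm:
  deltas:
    - [0,1,-26,0,0,0]
    - [0,0,-26,0,0,0]
    - [0,0,-24,0,0,0]
    - [0,0,-18,0,0,0]
    - [0,0,-10,0,0,0]

```text
t: 12.45
eef_pos: [0.5775, -0.0502, 0.1989]
ee_rot: [-3.141, -0.003, 2.879]
force: [0.3, -1.8, -0.0]
width: 0.0876
```

Request:
move_arm:
  deltas:
    - [0,0,0,0,0,0]
    - [0,0,0,0,0,0]
    - [0,0,0,0,0,0]
    - [0,0,0,0,0,0]
    - [0,0,0,0,0,0]
  claw: 255
  squeeze: 20

```text
t: 12.87
eef_pos: [0.5791, -0.0501, 0.2021]
ee_rot: [3.14, 0.002, 2.88]
force: [-0.4, 0.6, 3.2]
width: 0.0646
```

Request:
move_arm:
  deltas:
    - [0,0,0,0,0,0]
    - [0,0,0,0,0,0]
    - [0,0,5,0,0,0]
    - [0,0,15,0,0,0]
    - [0,0,20,0,0,0]

```text
t: 13.28
eef_pos: [0.5774, -0.0506, 0.2396]
ee_rot: [-3.14, -0.004, 2.879]
force: [-0.5, 0.7, -2.8]
width: 0.0642
```

Request:
move_arm:
  deltas:
    - [0,4,24,0,0,0]
    - [0,8,20,0,0,0]
    - [0,12,16,0,0,2]
    - [0,16,5,0,0,2]
    - [0,20,0,0,0,2]

```text
t: 13.7
eef_pos: [0.5785, 0.0095, 0.3077]
ee_rot: [3.14, 0.002, 2.984]
force: [0.2, -0.1, -3.2]
width: 0.0647
```

Request:
move_arm:
  deltas:
    - [-5,22,0,0,0,2]
    - [-5,22,0,0,0,2]
    - [-5,22,0,0,0,2]
    - [-5,20,0,0,0,2]
    - [-5,20,0,0,0,1]

```text
t: 14.12
eef_pos: [0.5527, 0.1164, 0.3055]
ee_rot: [-3.141, -0.001, -3.14]
force: [1.0, 0.3, -2.5]
width: 0.0643
```

Request:
move_arm:
  deltas:
    - [-5,20,0,0,0,0]
    - [-4,18,0,0,0,0]
    - [-3,14,0,0,0,0]
    - [-1.5,11,-10,0,0,0]
    - [0,0,-10,0,0,0]

```text
t: 14.53
eef_pos: [0.5399, 0.1803, 0.2854]
ee_rot: [3.14, 0.001, -3.141]
force: [0.2, 0.3, -2.8]
width: 0.0645
```

Request:
move_arm:
  deltas:
    - [0,0,-18,0,0,0]
    - [0,0,-18,0,0,0]
    - [0,0,-16,0,0,0]
    - [0,0,-14,0,0,0]
    - [0,0,-8,0,0,0]

```text
t: 14.95
eef_pos: [0.5392, 0.1775, 0.2089]
ee_rot: [-3.139, -0.003, 3.14]
force: [0.1, -0.3, -3.2]
width: 0.0645
```

```bash
python3 - <<'E'
from h import *
s=arm.get_state();print(s["q"].round(2),s["eef_pos"],s["ee_rot"])
f=arm.grab_frame("scene")
cv2.imwrite("pics/d1.png",cv2.resize(f[150:300,190:340,::-1],(550,550)))
E
```

```text
[ 0.66  0.39 -0.46 -0.   -0.73 -2.23] [0.53924957 0.17746309 0.20887684] [-3.13949331 -0.00327762  3.14001315]
```

View pics/d1.png

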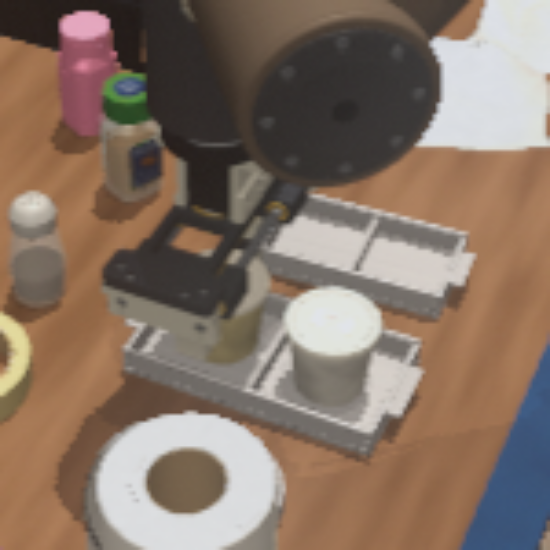

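The cream tub is inside the far bay, clear of the walls (crop 235,320). Releasing it, then on to the shaker.

Request:
move_arm:
  deltas:
    - [0,0,-2,0,0,0]
    - [0,0,-1,0,0,0]
    - [0,0,0,0,0,0]
    - [0,0,0,0,0,0]
    - [0,0,0,0,0,0]

```text
t: 15.42
eef_pos: [0.5402, 0.1787, 0.2094]
ee_rot: [3.141, 0.001, 3.141]
force: [0.3, -0.2, -2.6]
width: 0.0645
```

Request:
move_arm:
  deltas:
    - [0,0,0,0,0,0]
    - [0,0,0,0,0,0]
    - [0,0,0,0,0,0]
    - [0,0,0,0,0,0]
    - [0,0,6,0,0,0]
  claw: 0

```text
t: 15.83
eef_pos: [0.5397, 0.1785, 0.2141]
ee_rot: [-3.141, -0.001, 3.141]
force: [-0.5, 0.0, -1.1]
width: 0.087
```

Request:
move_arm:
  deltas:
    - [0,0,22,0,0,0]
    - [0,0,25,0,0,0]
    - [0,0,25,0,0,0]
    - [0,0,20,0,0,0]
    - [20,0,0,0,0,0]

```text
t: 16.25
eef_pos: [0.5593, 0.1789, 0.3124]
ee_rot: [3.138, 0.006, -3.141]
force: [0.8, 0.7, -0.0]
width: 0.0874
```

Request:
move_arm:
  deltas:
    - [28,0,0,0,0,0]
    - [28,0,0,0,0,0]
    - [28,0,0,0,0,0]
    - [24,0,0,0,0,0]
    - [18,0,0,0,0,0]

```text
t: 16.67
eef_pos: [0.6878, 0.1784, 0.3069]
ee_rot: [-3.141, 0.0, 3.141]
force: [0.2, 0.5, -0.5]
width: 0.0876
```

```bash
python3 - <<'E'
from h import *
s=arm.get_state();print(s["q"].round(2),s["eef_pos"],s["ee_rot"])
f=arm.grab_frame("scene")
for n in("shaker_center","spice_jar_center"):
    for d in arm.masks_of(n,"scene")[:2]:
        m=d["pixels"];v,u=np.nonzero(m);cen=np.array([u.mean(),v.mean()]);q=fitxy("scene",n,cen);print(n,round(d["score"],2),q.round(4),m.sum(),round(hullc("scene",q,S[n])[1]),f[m].mean(0).round())
cv2.imwrite("pics/e1.png",cv2.resize(f[110:290,160:340,::-1],(560,560)))
E
```

```text
[ 0.53  0.48 -0.03  0.   -1.06 -2.1 ] [0.68779192 0.17842235 0.30691188] [-3.14147669e+00  4.39441456e-04  3.14084545e+00]
shaker_center 0.76 [0.6885 0.1763] 403 481 [123. 111.  98.]
spice_jar_center 0.92 [0.6776 0.0418] 526 493 [96. 95. 74.]
spice_jar_center 0.45 [ 0.7387 -0.0067] 181 461 [143.  85.  95.]
```

View pics/e1.png

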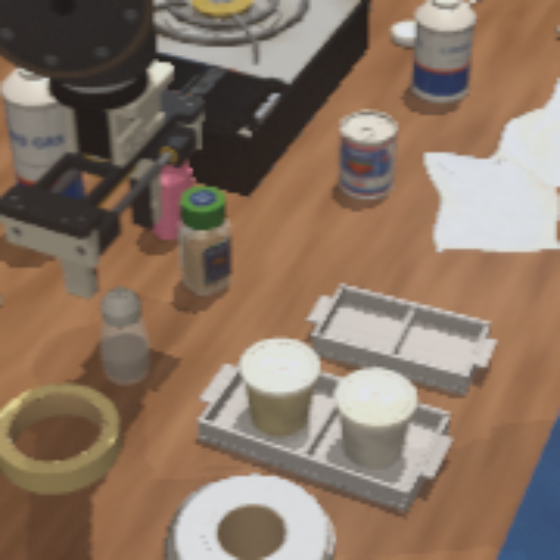

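Both tubs stand in their bays (crop 283,385 and 375,415), and the gripper is above the shaker (125,335). Taking it.

Request:
move_arm:
  deltas:
    - [-1,0,-24,0,0,0]
    - [0,0,-24,0,0,0]
    - [0,0,-22,0,0,0]
    - [0,0,-16,0,0,0]
    - [0,0,-9,0,0,0]

```text
t: 17.23
eef_pos: [0.6835, 0.1784, 0.2098]
ee_rot: [-3.141, -0.003, 3.141]
force: [-0.0, -0.5, 0.6]
width: 0.0873
```

Request:
move_arm:
  deltas:
    - [0,0,0,0,0,0]
    - [0,0,0,0,0,0]
    - [0,0,0,0,0,0]
    - [0,0,0,0,0,0]
    - [0,0,0,0,0,0]
  claw: 255
  squeeze: 15

```text
t: 17.65
eef_pos: [0.6853, 0.1788, 0.213]
ee_rot: [3.141, 0.002, 3.141]
force: [-0.3, -0.4, 0.3]
width: 0.0596
```

Request:
move_arm:
  deltas:
    - [0,0,0,0,0,0]
    - [0,0,0,0,0,0]
    - [0,0,5,0,0,0]
    - [0,0,15,0,0,0]
    - [0,0,20,0,0,0]

```text
t: 18.07
eef_pos: [0.6843, 0.1783, 0.2504]
ee_rot: [-3.14, -0.004, 3.141]
force: [-0.4, -0.1, -2.2]
width: 0.0383
```

Request:
move_arm:
  deltas:
    - [-4,-1,24,0,0,0]
    - [-8,-2,20,0,0,0]
    - [-12,-5,16,0,0,0]
    - [-16,-8,5,0,0,0]
    - [-20,-11,0,0,0,0]

```text
t: 18.48
eef_pos: [0.6253, 0.1519, 0.3188]
ee_rot: [3.14, 0.003, -3.142]
force: [0.1, 0.0, -1.0]
width: 0.0384
```

```bash
python3 - <<'E'
from h import *
f=arm.grab_frame("scene");f2=arm.grab_frame("top")
cv2.imwrite("pics/f1.png",np.hstack([cv2.resize(f[70:270,140:300,::-1],(480,600)),cv2.resize(f2[150:260,170:225,::-1],(300,600))]))
E
```

View pics/f1.png

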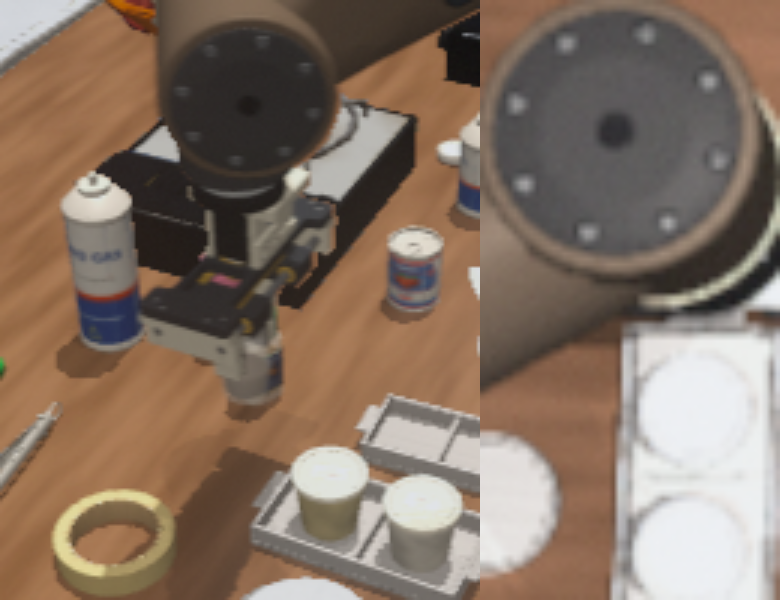

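```bash
python3 - <<'E'
from h import *
for z in(.06,.08,.1,.12,.14,.16,.18): print(z,((proj("scene",[.6253,.1519,z])[0]-[140,70])*3).round())
f=arm.grab_frame("scene")
for n in("shaker_center","spice_jar_center"):
  for d in arm.masks_of(n,"scene"):
    m=d["pixels"];v,u=np.nonzero(m);print(n,d["score"],((np.array([u.min(),v.min(),u.max(),v.max()])-[140,70]*2)*3))
E
```

```text
0.06 [253. 428.]
0.08 [252. 411.]
0.1 [251. 394.]
0.12 [250. 376.]
0.14 [249. 358.]
0.16 [248. 339.]
0.18 [247. 320.]
shaker_center 0.28 [252 471 492 609]
spice_jar_center 0.61 [231 336 276 402]
spice_jar_center 0.48 [276 372 282 390]
```

Request:
move_arm:
  deltas:
    - [-21,-11,0,0,0,0]
    - [-21,-11,0,0,0,0]
    - [-21,-11,0,0,0,0]
    - [-21,-11,0,0,0,0]
    - [-21,-11,0,0,0,0]

```text
t: 19.15
eef_pos: [0.5197, 0.0965, 0.3163]
ee_rot: [-3.141, -0.0, 3.141]
force: [-1.3, 0.3, -0.4]
width: 0.0384
```

Request:
move_arm:
  deltas:
    - [-20,-11,0,0,0,0]
    - [-19,-11,0,0,0,0]
    - [-18,-10,0,0,0,0]
    - [-14,-8,0,0,0,0]
    - [-10,-5,0,0,0,0]

```text
t: 19.57
eef_pos: [0.4383, 0.0512, 0.3167]
ee_rot: [-3.142, -0.0, 3.141]
force: [0.7, -0.7, -1.0]
width: 0.0385
```

Request:
move_arm:
  deltas:
    - [0,0,-20,0,0,0]
    - [0,0,-20,0,0,0]
    - [0,0,-18,0,0,0]
    - [0,0,-12,0,0,0]
    - [0,0,-8,0,0,0]

```text
t: 19.98
eef_pos: [0.4393, 0.0519, 0.2374]
ee_rot: [-3.141, -0.001, 3.141]
force: [0.3, 0.5, -0.9]
width: 0.0385
```

```bash
python3 - <<'E'
from h import *
s=arm.get_state();print(s["q"].round(2),s["eef_pos"],s["ee_rot"],s["width"])
f=arm.grab_frame("scene")
cv2.imwrite("pics/g1.png",cv2.resize(f[150:270,220:340,::-1],(560,560)))
E
```

```text
[ 0.57  0.17 -0.7   0.   -0.7  -2.14] [0.43933377 0.0518971  0.23738383] [-3.14073939e+00 -1.27387019e-03  3.14114612e+00] 0.03847857760001864
```

View pics/g1.png

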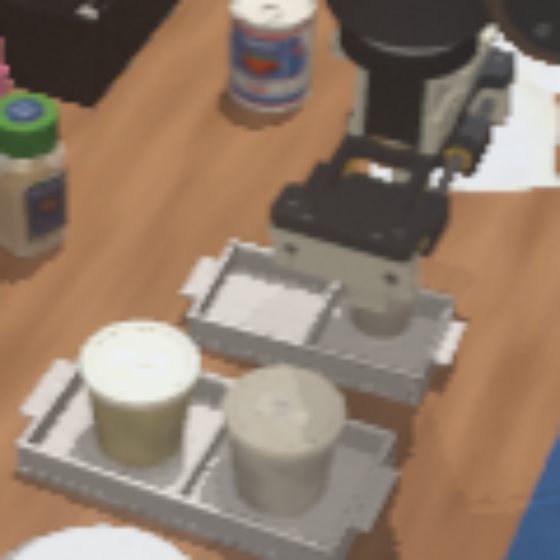

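The shaker hangs upright in the near bay of the jar tray (bottom at crop 380,325). Lowering it in small steps.

Request:
move_arm:
  deltas:
    - [0,0,-8,0,0,0]
    - [0,0,-5,0,0,0]
    - [0,0,-4,0,0,0]
    - [0,0,-2,0,0,0]
    - [0,0,0,0,0,0]

```text
t: 20.45
eef_pos: [0.4395, 0.0518, 0.22]
ee_rot: [3.141, 0.001, 3.142]
force: [0.7, -1.5, 1.1]
width: 0.0381
```

Request:
move_arm:
  deltas:
    - [0,0,-1,0,0,0]
    - [0,0,-1,0,0,0]
    - [0,0,0,0,0,0]
    - [0,0,0,0,0,0]
    - [0,0,0,0,0,0]

```text
t: 20.87
eef_pos: [0.4401, 0.0522, 0.2193]
ee_rot: [3.14, 0.004, -3.141]
force: [-1.4, 1.2, 12.2]
width: 0.038
```

Request:
move_arm:
  deltas:
    - [0,0,1,0,0,0]
    - [0,0,0,0,0,0]
    - [0,0,0,0,0,0]
    - [0,0,0,0,0,0]
    - [0,0,0,0,0,0]
  claw: 0

```text
t: 21.28
eef_pos: [0.4389, 0.0516, 0.2185]
ee_rot: [-3.141, -0.0, 3.141]
force: [-0.6, 0.8, -0.6]
width: 0.0661
```

Request:
move_arm:
  deltas:
    - [0,0,0,0,0,0]
    - [0,0,5,0,0,0]
    - [0,0,20,0,0,0]
    - [0,0,24,0,0,0]
    - [0,0,24,0,0,0]

```text
t: 21.7
eef_pos: [0.4387, 0.0514, 0.2925]
ee_rot: [-3.141, -0.001, 3.141]
force: [-0.0, -0.4, -0.2]
width: 0.0872
```

Request:
move_arm:
  deltas:
    - [10,0,24,0,0,0]
    - [20,0,16,0,0,0]
    - [28,-2,0,0,0,0]
    - [28,-2,0,0,0,0]
    - [28,-2,0,0,0,0]

```text
t: 22.12
eef_pos: [0.5541, 0.0455, 0.3327]
ee_rot: [3.141, 0.001, 3.141]
force: [-0.4, 0.4, -0.2]
width: 0.0877
```

Request:
move_arm:
  deltas:
    - [28,-1,0,0,0,0]
    - [28,-1,0,0,0,0]
    - [28,-1,0,0,0,0]
    - [24,-1,0,0,0,0]
    - [15,-1,0,0,0,0]

```text
t: 22.53
eef_pos: [0.6781, 0.0404, 0.3312]
ee_rot: [-3.141, -0.0, 3.141]
force: [0.2, 0.2, -0.7]
width: 0.0873
```

```bash
python3 - <<'E'
from h import *
s=arm.get_state();print(s["q"].round(2),s["eef_pos"],s["ee_rot"],s["width"])
f=arm.grab_frame("scene")
for n in("shaker_center","spice_jar_center"):
    for d in arm.masks_of(n,"scene")[:2]:
        m=d["pixels"];v,u=np.nonzero(m);cen=np.array([u.mean(),v.mean()]);q=fitxy("scene",n,cen);print(n,round(d["score"],2),q.round(4),m.sum(),round(hullc("scene",q,S[n])[1]),f[m].mean(0).round())
cv2.imwrite("pics/i1.png",cv2.resize(f[90:270,180:340,::-1],(530,600)))
E
```

```text
[ 0.35  0.42 -0.07  0.   -1.08 -1.92] [0.67805833 0.04036855 0.33116213] [-3.14106732e+00 -4.53886423e-04  3.14072568e+00] 0.0872910380618614
shaker_center 0.91 [0.4429 0.0454] 372 469 [140. 132. 122.]
spice_jar_center 0.9 [0.6784 0.0401] 533 492 [89. 84. 67.]
spice_jar_center 0.56 [ 0.745  -0.0018] 289 462 [140.  85.  93.]
```

View pics/i1.png

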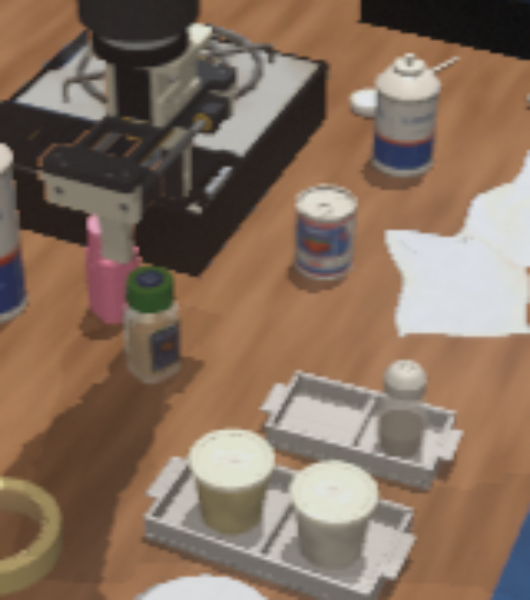

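The shaker stands in its bay (crop 405,410), and the gripper is above the green-capped jar (152,330), clear of the pink one. Taking the jar.

Request:
move_arm:
  deltas:
    - [-1,0,-26,0,0,0]
    - [0,0,-26,0,0,0]
    - [0,0,-26,0,0,0]
    - [0,0,-20,0,0,0]
    - [0,0,-13,0,0,0]

```text
t: 23.1
eef_pos: [0.6735, 0.0406, 0.2187]
ee_rot: [-3.141, -0.003, 3.141]
force: [-0.2, 0.8, -0.2]
width: 0.0879
```

Request:
move_arm:
  deltas:
    - [0,0,0,0,0,0]
    - [0,0,0,0,0,0]
    - [0,0,0,0,0,0]
    - [0,0,0,0,0,0]
    - [0,0,0,0,0,0]
  claw: 255
  squeeze: 15

```text
t: 23.52
eef_pos: [0.6754, 0.0408, 0.2223]
ee_rot: [3.141, 0.002, 3.141]
force: [0.3, -0.0, 0.1]
width: 0.0598
```

Request:
move_arm:
  deltas:
    - [0,0,0,0,0,0]
    - [0,0,0,0,0,0]
    - [0,0,0,0,0,0]
    - [0,0,0,0,0,0]
    - [0,0,0,0,0,0]

```text
t: 23.93
eef_pos: [0.6752, 0.0407, 0.2213]
ee_rot: [3.141, 0.001, 3.141]
force: [-0.6, 1.0, 5.5]
width: 0.0459
```

Request:
move_arm:
  deltas:
    - [0,0,5,0,0,0]
    - [0,0,15,0,0,0]
    - [-3,0,22,0,0,0]
    - [-8,0,22,0,0,0]
    - [-14,1,22,0,0,0]

```text
t: 24.35
eef_pos: [0.6502, 0.0414, 0.3067]
ee_rot: [-3.141, -0.001, 3.141]
force: [-0.0, 0.8, -0.7]
width: 0.046
```

Request:
move_arm:
  deltas:
    - [-20,2,0,0,0,0]
    - [-24,2,0,0,0,0]
    - [-26,2,0,0,0,0]
    - [-26,2,0,0,0,0]
    - [-22,2,0,0,0,0]

```text
t: 24.77
eef_pos: [0.53, 0.0513, 0.3063]
ee_rot: [-3.141, -0.001, 3.141]
force: [-0.3, -0.1, -0.9]
width: 0.0459
```

Request:
move_arm:
  deltas:
    - [-14,1,0,0,0,0]
    - [-9,1,-16,0,0,0]
    - [0,0,-20,0,0,0]
    - [0,0,-18,0,0,0]
    - [0,0,-10,0,0,0]

```text
t: 25.18
eef_pos: [0.508, 0.0533, 0.241]
ee_rot: [-3.141, -0.002, 3.141]
force: [-0.6, -0.2, -2.0]
width: 0.0458
```

Request:
move_arm:
  deltas:
    - [0,0,-6,0,0,0]
    - [0,0,-4,0,0,0]
    - [0,0,-3,0,0,0]
    - [0,0,-2,0,0,0]
    - [0,0,0,0,0,0]

```text
t: 25.6
eef_pos: [0.5092, 0.0536, 0.2277]
ee_rot: [3.142, 0.0, 3.141]
force: [0.6, -0.4, -1.5]
width: 0.0459
```

Request:
move_arm:
  deltas:
    - [0,0,-1,0,0,0]
    - [0,0,-1,0,0,0]
    - [0,0,0,0,0,0]
    - [0,0,0,0,0,0]
    - [0,0,0,0,0,0]

```text
t: 26.02
eef_pos: [0.509, 0.0536, 0.2258]
ee_rot: [3.141, 0.0, 3.141]
force: [0.0, -0.2, -1.7]
width: 0.0459
```

Request:
move_arm:
  deltas:
    - [0,0,0,0,0,0]
    - [0,0,0,0,0,0]
    - [0,0,0,0,0,0]
    - [0,0,0,0,0,0]
    - [0,0,0,0,0,0]
  claw: 0

```text
t: 26.43
eef_pos: [0.5091, 0.0537, 0.2258]
ee_rot: [3.142, 0.0, 3.141]
force: [0.3, -0.3, 0.1]
width: 0.0737
```

Request:
move_arm:
  deltas:
    - [0,0,0,0,0,0]
    - [0,0,5,0,0,0]
    - [0,0,20,0,0,0]
    - [0,0,24,0,0,0]
    - [0,0,24,0,0,0]

```text
t: 26.85
eef_pos: [0.5088, 0.0535, 0.2995]
ee_rot: [-3.141, -0.001, 3.141]
force: [-0.4, 0.4, 0.2]
width: 0.0875
```

Request:
move_arm:
  deltas:
    - [0,0,24,0,0,6]
    - [5,-10,10,0,0,6]
    - [10,-20,0,0,0,6]
    - [10,-26,0,0,0,6]
    - [10,-26,0,0,0,6]

```text
t: 27.27
eef_pos: [0.5443, -0.0289, 0.3337]
ee_rot: [-3.141, 0.001, -2.612]
force: [-0.0, 0.5, 0.6]
width: 0.0874
```

Request:
move_arm:
  deltas:
    - [10,-26,0,0,0,6]
    - [10,-26,0,0,0,6]
    - [10,-26,0,0,0,6]
    - [10,-24,0,0,0,6]
    - [8,-20,0,0,0,6]

```text
t: 27.68
eef_pos: [0.5924, -0.1521, 0.333]
ee_rot: [-3.141, -0.0, -2.09]
force: [0.2, 0.2, 0.2]
width: 0.0877
```

```bash
python3 - <<'E'
from h import *
s=arm.get_state();print(s["q"].round(2),s["eef_pos"],s["ee_rot"],s["width"])
f=arm.grab_frame("scene");f2=arm.grab_frame("top")
for n in("tin_center",):
  for c in K:
    for d in arm.masks_of(n,c)[:2]:
        m=d["pixels"];v,u=np.nonzero(m);cen=np.array([u.mean(),v.mean()]);q=fitxy(c,n,cen);print(n,c,round(d["score"],2),q.round(4),m.sum(),round(hullc(c,q,S[n])[1]))
cv2.imwrite("pics/j1.png",cv2.resize(f[80:280,180:340,::-1],(480,600)))
E
```

```text
[ 0.07  0.31 -0.23  0.   -1.03 -0.59] [ 0.59240639 -0.15213158  0.33295007] [-3.14145576e+00 -1.07771081e-04 -2.09029712e+00] 0.08769947641846061
tin_center scene 0.69 [ 0.6004 -0.1696] 491 473
tin_center scene 0.62 [ 0.5816 -0.3635] 315 402
```

View pics/j1.png

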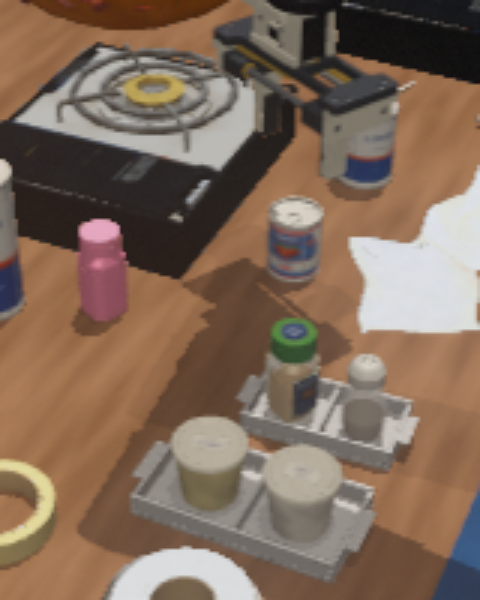

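The spice jar stands in the far bay (crop 292,375) next to the shaker (367,400). The tin is at (0.600,-0.171), so I'll turn the jaws back toward y to keep the body off the stove and take it.

Request:
move_arm:
  deltas:
    - [2,-5,0,0,0,-7]
    - [2,-5,0,0,0,-7]
    - [2,-5,0,0,0,-7]
    - [2,-4,0,0,0,-7]
    - [0,0,-5,0,0,-7]

```text
t: 28.3
eef_pos: [0.6003, -0.1689, 0.3289]
ee_rot: [-3.141, 0.002, -2.712]
force: [0.9, -1.3, -0.0]
width: 0.0878
```

Request:
move_arm:
  deltas:
    - [0,0,-15,0,0,-7]
    - [0,0,-20,0,0,-7]
    - [0,0,-26,0,0,0]
    - [0,0,-26,0,0,0]
    - [0,0,-18,0,0,0]

```text
t: 28.72
eef_pos: [0.5991, -0.1682, 0.221]
ee_rot: [3.141, -0.001, -2.951]
force: [-0.5, 0.2, -0.7]
width: 0.0878
```

Request:
move_arm:
  deltas:
    - [0,0,-12,0,0,0]
    - [0,0,-6,0,0,0]
    - [0,0,0,0,0,0]
    - [0,0,0,0,0,0]
    - [0,0,0,0,0,0]

```text
t: 29.13
eef_pos: [0.6006, -0.1692, 0.206]
ee_rot: [-3.141, 0.002, -2.95]
force: [-0.5, -0.6, 0.5]
width: 0.0879
```

Request:
move_arm:
  deltas:
    - [0,0,0,0,0,0]
    - [0,0,0,0,0,0]
    - [0,0,0,0,0,0]
    - [0,0,0,0,0,0]
    - [0,0,0,0,0,0]
  claw: 255
  squeeze: 20

```text
t: 29.55
eef_pos: [0.6, -0.1694, 0.2049]
ee_rot: [-3.142, 0.0, -2.95]
force: [0.4, -0.2, 0.1]
width: 0.0595
```

Request:
move_arm:
  deltas:
    - [0,0,0,0,0,0]
    - [0,0,0,0,0,0]
    - [0,0,0,0,0,0]
    - [0,0,4,0,0,0]
    - [0,0,10,0,0,0]

```text
t: 29.97
eef_pos: [0.5991, -0.1693, 0.2174]
ee_rot: [3.141, -0.003, -2.951]
force: [-0.6, -0.6, -2.4]
width: 0.0569
```

Request:
move_arm:
  deltas:
    - [0,0,20,0,0,0]
    - [0,0,26,0,0,0]
    - [0,0,28,0,0,0]
    - [-2,6,28,0,0,0]
    - [-4,14,18,0,0,2]

```text
t: 30.38
eef_pos: [0.5944, -0.1502, 0.3422]
ee_rot: [-3.14, 0.003, -2.917]
force: [1.2, -0.0, -2.3]
width: 0.0568
```

Request:
move_arm:
  deltas:
    - [-6,24,0,0,0,4]
    - [-7,28,0,0,0,4]
    - [-7,28,0,0,0,4]
    - [-7,28,0,0,0,4]
    - [-7,28,0,0,0,4]

```text
t: 30.8
eef_pos: [0.5592, -0.0123, 0.3394]
ee_rot: [3.142, 0.0, -2.563]
force: [0.3, -0.2, -3.0]
width: 0.057
```

Request:
move_arm:
  deltas:
    - [-7,28,0,0,0,4]
    - [-7,28,0,0,0,4]
    - [-7,28,0,0,0,4]
    - [-7,28,0,0,0,4]
    - [-7,28,0,0,0,4]

```text
t: 31.22
eef_pos: [0.5242, 0.1278, 0.3394]
ee_rot: [-3.142, 0.001, -2.214]
force: [0.2, -0.0, -2.2]
width: 0.057
```

Request:
move_arm:
  deltas:
    - [-7,28,0,0,0,4]
    - [-7,28,0,0,0,4]
    - [-7,28,0,0,0,4]
    - [-7,28,0,0,0,4]
    - [-7,28,0,0,0,2]

```text
t: 31.63
eef_pos: [0.4892, 0.2678, 0.3394]
ee_rot: [-3.142, 0.0, -1.899]
force: [1.5, -0.4, -3.5]
width: 0.0571
```

Request:
move_arm:
  deltas:
    - [-5,20,0,0,0,0]
    - [-4,16,0,0,0,0]
    - [-2,7,0,0,0,0]
    - [0,0,0,0,0,0]
    - [0,0,0,0,0,0]

```text
t: 32.05
eef_pos: [0.4789, 0.3094, 0.3387]
ee_rot: [3.141, -0.001, -1.903]
force: [0.3, -0.3, -2.9]
width: 0.0571
```

```bash
python3 - <<'E'
from h import *
s=arm.get_state();print(s["q"].round(2),s["eef_pos"],s["ee_rot"],s["width"])
for uv in((95.3,264.7),):print("roll top",ray("top",uv,.25))
E
```

```text
[ 0.92  0.24 -0.32 -0.   -1.02 -1.25] [0.47886676 0.30938388 0.33865582] [ 3.14135266e+00 -5.46889233e-04 -1.90278809e+00] 0.057105558110345775
roll top [0.42178887 0.4581859 ]
```

```bash
python3 - <<'E'
from h import *
r=least_squares(lambda p:np.r_[proj("scene",p)[0]-[222.7,105],proj("top",p)[0]-[194.8,173.8]],[.6,.2,.45])
print("disc at f1 (TCP .625,.152,.319):",r.x.round(3),r.cost,"radius",23*(1.243-r.x[2])/361)
# paper roll from scene & top now
f=arm.grab_frame("scene");f2=arm.grab_frame("top")
cv2.imwrite("pics/k1.png",np.hstack([cv2.resize(f[150:384,140:320,::-1],(430,559)),cv2.resize(f2[170:300,70:150,::-1],(344,559))]))
E
```

```text
disc at f1 (TCP .625,.152,.319): [0.63  0.167 0.39 ] 96.64166727481039 radius 0.0543394516995334
```

View pics/k1.png

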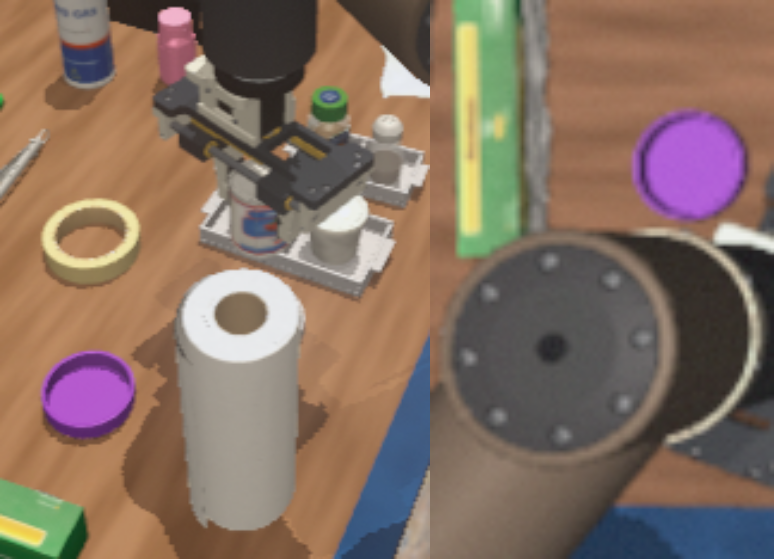

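The tin hangs upright over the dish region. The paper roll (crop 240,400) is about 0.1 m off the dish, so I'll turn the jaws 28° more to put the body's narrow side toward it while lowering.

Request:
move_arm:
  deltas:
    - [-1,1,-4,0,0,7]
    - [-1,0,-10,0,0,7]
    - [0,0,-16,0,0,7]
    - [0,0,-20,0,0,7]
    - [0,0,-20,0,0,0]

```text
t: 32.57
eef_pos: [0.4774, 0.3097, 0.2686]
ee_rot: [-3.14, 0.001, -1.408]
force: [0.3, -0.0, -2.4]
width: 0.0569
```

Request:
move_arm:
  deltas:
    - [0,0,-18,0,0,0]
    - [0,0,-14,0,0,0]
    - [0,0,-10,0,0,0]
    - [0,0,-4,0,0,0]
    - [0,0,0,0,0,0]

```text
t: 32.98
eef_pos: [0.4771, 0.31, 0.222]
ee_rot: [3.14, -0.001, -1.415]
force: [0.6, -1.0, -2.5]
width: 0.0566
```

```bash
python3 - <<'E'
from h import *
f=arm.grab_frame("scene");f2=arm.grab_frame("top")
cv2.imwrite("pics/l1.png",np.hstack([cv2.resize(f[180:340,170:300,::-1],(455,560)),cv2.resize(f2[205:285,140:190,::-1],(340,560),interpolation=3)]))
E
```

```text
(no output)
```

View pics/l1.png

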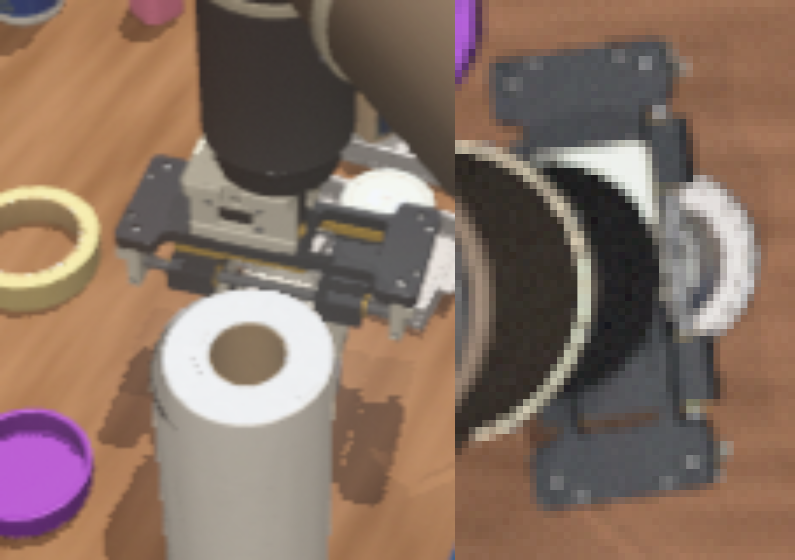

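From above, the tin sits inside the dish's ring (crop ring 175–340 rows, centre about 257). Lowering in small steps.

Request:
move_arm:
  deltas:
    - [0,0,-5,0,0,0]
    - [0,0,-4,0,0,0]
    - [0,0,-2,0,0,0]
    - [0,0,0,0,0,0]
    - [0,0,0,0,0,0]

```text
t: 33.5
eef_pos: [0.4769, 0.3106, 0.2116]
ee_rot: [3.141, -0.0, -1.414]
force: [0.1, -0.0, -2.4]
width: 0.0571
```

Request:
move_arm:
  deltas:
    - [0,0,-1,0,0,0]
    - [0,0,0,0,0,0]
    - [0,0,0,0,0,0]
    - [0,0,0,0,0,0]
    - [0,0,0,0,0,0]

```text
t: 33.92
eef_pos: [0.477, 0.3107, 0.2108]
ee_rot: [-3.141, 0.0, -1.414]
force: [-0.6, 0.3, -2.8]
width: 0.057
```

Request:
move_arm:
  deltas:
    - [0,0,-1,0,0,0]
    - [0,0,-0.7,0,0,0]
    - [0,0,0,0,0,0]
    - [0,0,0,0,0,0]
    - [0,0,0,0,0,0]

```text
t: 34.33
eef_pos: [0.477, 0.3106, 0.2089]
ee_rot: [3.141, -0.0, -1.414]
force: [0.4, -1.0, -1.6]
width: 0.0572
```

Request:
move_arm:
  deltas:
    - [0,0,0,0,0,0]
    - [0,0,0,0,0,0]
    - [0,0,0,0,0,0]
    - [0,0,0,0,0,0]
    - [0,0,0,0,0,0]
  claw: 0

```text
t: 34.75
eef_pos: [0.4771, 0.3107, 0.2091]
ee_rot: [-3.141, 0.0, -1.414]
force: [0.2, 0.6, 0.0]
width: 0.0842
```

Request:
move_arm:
  deltas:
    - [0,0,0,0,0,0]
    - [0,0,5,0,0,0]
    - [0,0,20,0,0,0]
    - [0,0,26,0,0,0]
    - [0,0,26,0,0,0]

```text
t: 35.17
eef_pos: [0.4768, 0.3104, 0.2867]
ee_rot: [3.14, -0.001, -1.414]
force: [0.9, 0.9, -0.3]
width: 0.0875
```

Request:
move_arm:
  deltas:
    - [0,0,28,0,0,0]
    - [0,0,20,0,0,0]
    - [15,-20,0,0,0,0]
    - [15,-28,0,0,0,0]
    - [15,-28,0,0,0,0]

```text
t: 35.58
eef_pos: [0.5222, 0.2343, 0.3351]
ee_rot: [-3.14, 0.001, -1.412]
force: [0.6, 0.3, 0.2]
width: 0.0876
```

Request:
move_arm:
  deltas:
    - [10,-36,0,0,0,0]
    - [10,-36,0,0,0,0]
    - [5,-36,0,0,0,0]
    - [5,-36,0,0,0,0]
    - [0,-36,0,0,0,0]

```text
t: 36.0
eef_pos: [0.5524, 0.0529, 0.3344]
ee_rot: [-3.141, -0.0, -1.414]
force: [1.8, -0.1, 0.4]
width: 0.0876
```

Request:
move_arm:
  deltas:
    - [0,-36,0,0,0,0]
    - [0,-36,0,0,0,0]
    - [0,-36,0,0,0,0]
    - [0,-36,0,0,0,0]
    - [0,-30,0,0,0,0]

```text
t: 36.42
eef_pos: [0.5515, -0.1216, 0.3346]
ee_rot: [-3.141, -0.0, -1.415]
force: [-0.3, 0.3, -0.1]
width: 0.0877
```

Request:
move_arm:
  deltas:
    - [0,-36,0,0,0,0]
    - [0,-36,0,0,0,0]
    - [0,-30,0,0,0,0]
    - [0,-20,0,0,0,0]
    - [0,0,0,0,0,0]

```text
t: 36.83
eef_pos: [0.5516, -0.2447, 0.334]
ee_rot: [3.141, -0.0, -1.417]
force: [-0.2, 0.6, 0.1]
width: 0.0876
```

```bash
python3 - <<'E'
from h import *
f=arm.grab_frame("scene");f2=arm.grab_frame("top")
for n in("tin_center","cartridge_center"):
  for c in K:
    for d in arm.masks_of(n,c)[:2]:
        m=d["pixels"];v,u=np.nonzero(m);cen=np.array([u.mean(),v.mean()]);q=fitxy(c,n,cen);print(n,c,round(d["score"],2),q.round(4),m.sum(),round(hullc(c,q,S[n])[1]))
print("tape",[np.round(d["xy"],1) for d in arm.spot_point("tape_center","top")])
cv2.imwrite("pics/m1.png",np.hstack([cv2.resize(f[100:320,150:340,::-1],(430,498)),cv2.resize(f2[165:285,140:230,::-1],(370,498),interpolation=3)]))
E
```

```text
tin_center scene 0.54 [0.4897 0.2605] 124 795
tin_center top 0.74 [0.4751 0.3113] 308 322
cartridge_center scene 0.87 [ 0.5924 -0.3707] 589 666
tape [array([184.2, 178.3])]
```

View pics/m1.png

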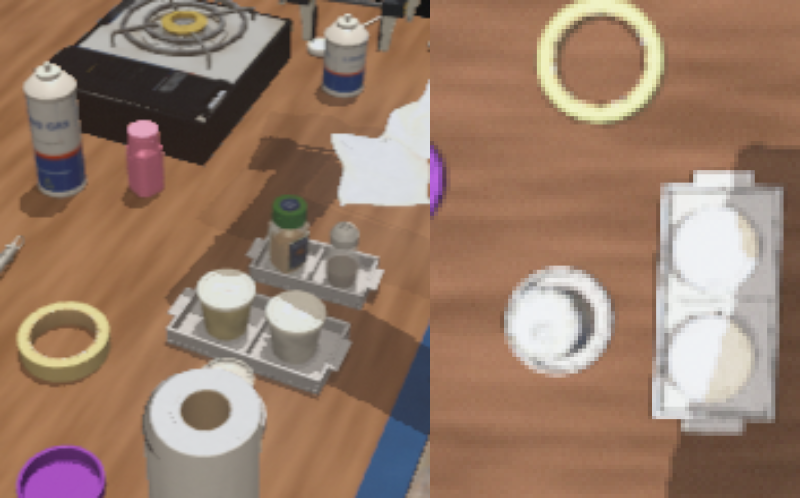

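Final view: the tin stands inside the steel dish (right crop 550,320), and both tubs and both jars are upright in their bays. The tape and both cartridges are in place and the gripper is clear.

```bash
python3 -c "
from station import arm
print(arm.job_done())"
```

```text
the job is handed in; nothing more can be done
None
```

I handed the job in at about 37 s. No verdict was reported.

**What I did:**
- **Tubs:** both are in the large-bay tray, the white one in the near bay and the cream one in the far bay. I moved the white tub about 50 mm clear of the stove and regripped it before carrying it over.
- **Jars:** the shaker is in the near bay of the small-bay tray and the green-capped spice jar is in the far bay.
- **Tin:** it is in the steel dish. I left the purple dish and the pink jar alone.

**Last checks:**
- The final pictures show all five upright in their places and let go. The tin's measured centre is within about 2 mm of the dish's centre.
- The arm was clear of everything at the end.
- The tape roll's position changed by about 1 pixel, within measuring error.

**What disagreed or stayed open:**
- **Cartridge:** its scene-camera position read about 8 mm different from the start. The top camera did not detect it in the last check, so I could not confirm this. The white tub partly hid it in the first view, which probably explains the difference. No force reading suggested it was touched.
- **Tin, scene view:** the scene-camera fit of the tin was wrong because the paper roll hid it. I relied on the top camera there.
- **Shaker grip:** it closed to 38 mm where I expected 44 mm, because the lift began before the fingers had fully closed. The shaker still went down upright, with about a 12 N touch on the tray floor.

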